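# Set the depth rod of a plunge router on a plywood gauge piece

### The job

Set the plunge depth of the router that is cleated to its board: lower its depth rod through the loose clamp until it rests on the plywood piece lying on the stop post, pressing no harder than about a kilogram so as not to dent the plywood. Then press the clamp lever down until the rod is locked tight, with the rod still touching the plywood. Leave the plywood piece on its post and the other things on the bench where they are.

Things in the scene. Friction and masses are not known exactly. Their poses are not given: they have to be found in the camera images.
- router: compact plunge router, fixed upright on a plywood board 250 x 250 x 12 mm. Origin: centre of the board's underside, under the cutter; z up, x points to its back: depth rod and clamp lever are at its front (-x), which faces the robot's right. Grey motor 65 mm across on the z axis, top at height 218 mm; columns 13 mm across at y = 56 and -56 mm, tops at 172 mm; black handles at |y| = 84 to 126 mm, height 110 mm
- boss_top (a point): centre of the top of the cast boss, 27 mm across and 44 mm high, that guides the depth rod 56 mm in front of the router's centre; height 132 mm. The clamp's ears reach 35 mm forward of it at heights 99 to 121 mm
- lever_bolt (a point): point on the level bolt (along the router's y) about which the clamp lever turns: (-78, +26, 110) mm from the router's origin; the ball is 70 mm from it
- post_top (a point): centre of the flat steel top, 30 mm across, of the stop post on the router's base, straight below the depth rod, at height 42 mm
- rod: depth rod: upright steel bar 10 mm across that slides only up and down. Origin: centre of the bar's lower end; z up. Below it a screwed fine-adjustment foot 12 mm across carries the touching tip 6 to 28 mm under the origin: its setting is stiff, differs each time and is not measured. Clamp loose: the rod stays where left, drag about 3 N; clamp tight: 25 N do not shift it
- rod_head (a point): centre of the dark knurled head of the depth rod: upright cylinder 20 mm across and 20 mm high, on the rod's axis 124 mm above the bar's lower end; can be pinched or pressed from above. At the start the tip of the foot is 16 to 50 mm above the plywood piece
- lever (a joint): clamp lever angle, rad: 0 loose, its ball raised 55 degrees above level to the router's front; grows as the ball is pressed down; level at 0.96, end 1.1. Stays where left (6 N at the ball moves it). Bites on the rod from 0.65, then stiffens: 9 N at the ball brings it to about 1.0, 12 N to its end; let go, it springs back by up to 0.04. Tight above 0.9
- lever_ball (a point): centre of the black ball, 20 mm across, at the end of the clamp lever; 70 mm from the bolt; the lever and ball swing in the router's plane y = +26 mm, 62 to 92 mm in front of the rod
- gauge: plywood gauge piece 60 x 40 x 12 mm, loose, lying flat and about centred on the stop post. Origin: centre of its underside; z up, x along its length
- gauge_top (a point): centre of the top face of the plywood gauge piece, 12 mm above its underside; the rod is to touch this face
- spanner: bystander: flat steel collet spanner 140 x 32 x 5 mm beside the router's board; origin at the centre of its underside
- tile_a: bystander: plywood tile 95 x 95 x 12 mm on the bench beside the router's board, under another; origin at the centre of its underside
- tile_b: bystander: wooden tile 95 x 95 x 12 mm lying on the first tile; origin at the centre of its underside
- hammer: bystander: hammer 280 mm long lying at the robot's right, near its base; origin under the middle
- glue: bystander: white glue bottle, 56 mm across, 170 mm high; origin at the centre of its underside
- disc: bystander: sanding disc 125 mm across, 4 mm thick, lying flat at the robot's right; origin at the centre of its underside
- sandblock: bystander: cork sanding block 110 x 65 x 30 mm; origin at the centre of its underside
- tin: bystander: screw tin 66 mm across, 80 mm high; origin at the centre of its underside
There are look-alikes about, which are no part of the job. There is more than one size of the gauge; the job needs the middle-sized.

How it is judged (in metres and radians):
On the way, in this order (a step that is already met when the one before it is completed fails the run):
1. the depth rod has come to rest on the plywood piece while the clamp is still loose (contact force between rod and gauge above 0.5 N and value of joint lever below 0.6 rad), for 0.3 s.
2. the clamp lever is pressed down tight (value of joint lever above 0.9 rad), for 0.2 s.
At the end, for the whole second after the job is handed in: the rod touches the plywood piece (more than 0.3 N between them), the clamp lever stands tight (above 0.9 rad), and the plywood piece lies flat (within 0.06 rad) on the stop post (centres within 14 mm), all at rest (contact force between rod and gauge above 0.3 N and value of joint lever above 0.9 rad and horizontal distance between gauge and post_top below 0.014 m and angle between gauge's own z axis and vertical below 0.06 rad and linear speed of each of rod, gauge below 0.005 m/s).
It fails at once if the rod presses on the plywood piece with more than 12 N (contact force between rod and gauge above 12 N).
It fails at once if one of the other things on the bench is shoved more than 30 mm from its place (distance of any of spanner, tile_a, tile_b, hammer, glue, disc, sandblock, tin from where it was at the start of the episode above 0.03 m).
It also fails if it takes over 48 s, if anything falls off the work surface, if the arm or the gripper's body presses on something with over 40 N, if the wrist force passes 120 N, or if a joint passes its speed limit or range.

### The arm

A 6-joint arm with a two-finger parallel gripper is mounted at the origin on the work surface. World frame = base frame: x ahead of the robot, y to its left, z up, the work surface at z = 0. Lengths are in m, angles in degrees, forces in N, time in s.
With the tool pointing down it reaches from about 0.225 to 0.725 m from the base axis. Payload 3.1 kg.
Tool frame: the origin (TCP) lies midway between the tips of the shut fingers; the grasp point (between the pads) lies 19 mm behind it (manip.hold_point_z is the distance from the TCP to the grasp point, in m); x points along the fingers, z is the direction in which the jaws open and shut, and the axes are right-handed (so a half turn about x gives the same grasp; the last joint's range is limited). The gripper opens to 85 mm and grips with 20 to 120 N. Pads are 22 mm wide; open, the fingers measure 114 mm over their backs; the gripper's body (76 mm by 85 mm) begins 54 mm behind the grasp point. The pads swing forward as they close: fully open they stand 13 mm farther back than shut.
Start: joints at [-76.02, 2.75, 5.684, 92.934, 0, 82.678], TCP at [0.191, -0.489, 0.231] pointing down, gripper open.
Joint ranges: [-166.93, 166.93], [-56.73, 111.36], [-69.38, 81.34], [-121.58, 131.49], [-85.45, 84.26], [-180, 180]. Speed limits (degrees/s): [159.86, 159.86, 180, 180, 180, 180].

### API

Orientations are given as [roll, pitch, yaw] about the fixed x, y, z axes, in that order (R = Rz(yaw) Ry(pitch) Rx(roll)).
In Python, from cell import status, cams, manip gives the robot as it stands. The module is installed in compiled form; this text tells all that it offers.
- The arm moves only by the tool drive_tool, never from a script. Its argument "deltas" is a list of rows, each an object with "turn": the turn, a rotation vector about the world's x, y, z in degrees, a list of three; "translation": the shift along the world's x, y, z in m, a list of three; "fingers": the opening, from 0 (shut) to 1 (fully open). A call has 1 to 10 rows; each row shifts and turns the commanded pose from where the row before left it; what a row does not reach is not made up. A row lasts 1/10 s, in which the tool goes at most 50 mm and 8.59 degrees, less where a joint would pass 70% of its speed; a pose out of reach is approached as far as the arm can. A call is refused whole if a number of a shift passes 0.05 or a number of a turn 8.59, either way. A call with a gripper value outside its range is refused whole. The fingers move at their own pace and stop on an object; "newtons" is the grip in N (left out, the last holds). Time passes only in rows, so rows that do not move let the fingers close. It gives the time, the measured TCP pose, the force and the opening at its end, in the units of the state.
- status.sense(): the state, without advancing time (a new reading comes with each control period).
- cams.capture(name): name is "side" or "top"; returns a dict with "color" (480x640x3 uint8, red, green, blue), "depth" (480x640 float32, m along the optical axis (not along the pixel's ray), 0 where there is no reading), "fx", "fy", "cx", "cy" (pixels), "rvec" (rotation vector, rad) and "tvec" (3), from world to camera coordinates, as OpenCV has them. Camera axes: x right, y down, z forward; pixel columns grow to the right and rows downward; lengths in m; the calibration is good to about 2 mm. A picture is of the moment at which its call begins.
- manip.close_job(): hands the job in, once; it reports no verdict.
The state is a dict: "time": time; "joints": joint angles; "dq": joint speeds; "joint_torque": joint torques, N m; "eef_pos": TCP position; "ee_rot": TCP orientation; "contact_force": force on the tool from outside, world axes, zero at the start; "ft_torque": the same for the moment, N m; "gripper_width": finger opening in m.
Only numpy, scipy, OpenCV 4.12 (cv2) and the standard library are available. Lean on these libraries where they do the work, as an engineer would, in place of code of your own. Each camera call takes 0.05 s, during which the arm holds its last target.

## Working session

There is one attempt and no reset: what is moved stays moved. The work goes in short steps, Python scripts to look and compute and a tool call to move; the robot and the scene stay as the last step left them, time stands still between calls to the robot, and variables do not carry over. Pictures are saved under pics/ and viewed, and the job is handed in when it is done.

Besides the shell and the picture viewer there is one more tool, called after "Call:" by a JSON object that holds its "api" and its "payload". drive_tool: Moves the arm, as the interface text tells. Its arguments: {"type":"object","properties":{"deltas":{"type":"array","items":{"type":"object","properties":{"turn":{"type":"array","items":{"type":"number"}},"translation":{"type":"array","items":{"type":"number"}},"fingers":{"type":"number"}}}},"newtons":{"type":"number"}},"required":["deltas"]}

```bash
mkdir -p pics; cat > h.py <<'E'
import numpy as np, cv2
from cell import status,cams,manip
def cap(n,tag=None):
    c=cams.capture(n)
    if tag: cv2.imwrite(f'pics/{tag}.png',c['color'][:,:,::-1])
    np.savez(f'/tmp/{n}.npz',**c)
    return c
def R(c): return cv2.Rodrigues(np.array(c['rvec'],float))[0]
def pts(c):
    d=c['depth'];v,u=np.mgrid[0:480,0:640]
    P=np.stack([(u-c['cx'])/c['fx']*d,(v-c['cy'])/c['fy']*d,d],-1)
    W=(P-np.array(c['tvec']).ravel())@R(c); W[d==0]=np.nan; return W
def ray(c,u,v):
    o=-R(c).T@np.array(c['tvec']).ravel(); d=R(c).T@np.array([(u-c['cx'])/c['fx'],(v-c['cy'])/c['fy'],1]); return o,d
def onz(c,u,v,z):
    o,d=ray(c,u,v); return o+d*(z-o[2])/d[2]
def proj(c,p):
    q=R(c)@np.array(p)+np.array(c['tvec']).ravel(); return c['fx']*q[0]/q[2]+c['cx'],c['fy']*q[1]/q[2]+c['cy']
def load(n): return dict(np.load(f'/tmp/{n}.npz'))
E
python3 - <<'E'
from h import *
for n in('side','top'):
    c=cap(n,n+'0'); print(n,ray(c,320,240),c['fx'])
print(status.sense())
E
```

```text
side (array([0.1346346 , 0.65395102, 1.14192679]), array([ 0.33538828, -0.51944465, -0.78596417])) 532.8696258947159
top (array([ 0.36371392, -0.01782384,  1.19615249]), array([ 0.16213453, -0.00629613, -0.98688557])) 503.2881527457019
{'time': 0.1, 'joints': array([-7.60206432e+01,  2.79058135e+00,  5.59853715e+00,  9.29339676e+01,
       -1.41964304e-03,  8.26764445e+01]), 'dq': array([ 0.15845248, -0.08424182,  0.25404344, -0.02691492,  0.00668715,
        0.01230631]), 'joint_torque': array([ 2.92721728e-03, -3.39849937e+01,  3.20936930e+01,  1.58226915e-02,
       -5.30646741e-05, -4.56127765e-06]), 'eef_pos': array([ 0.19056429, -0.48858303,  0.23019872]), 'ee_rot': array([173.32190749,  89.87398016, 104.62482138]), 'contact_force': array([ 0.1551071 , -1.34663595, -0.2010259 ]), 'ft_torque': array([ 0.0307947 , -0.03632373, -0.00281232]), 'gripper_width': 0.08504792331988945}
```

View pics/side0.png

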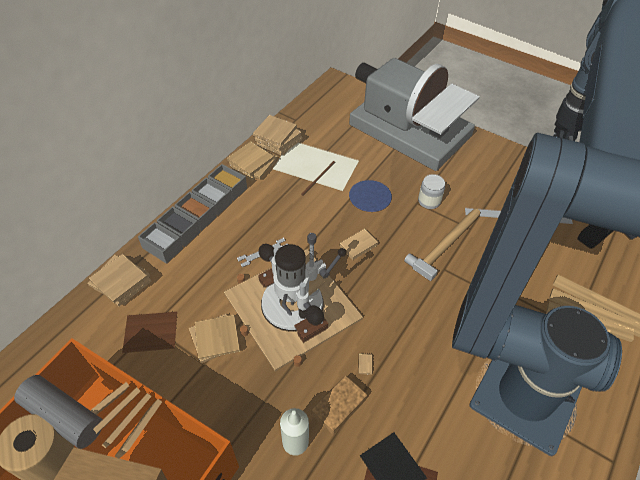

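View pics/top0.png

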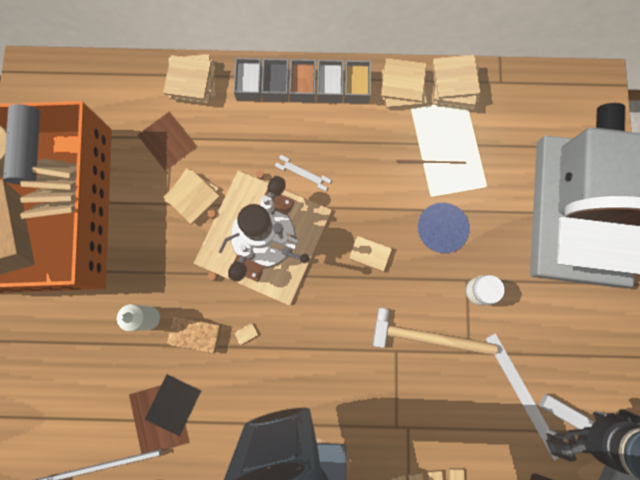

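```bash
python3 - <<'E'
from h import *
for n,(x0,y0,x1,y1) in (('side',(215,220,375,370)),('top',(185,160,345,310))):
    c=load(n); im=c['color'][y0:y1,x0:x1,::-1]
    cv2.imwrite(f'pics/{n}0z.png',cv2.resize(im,None,fx=4,fy=4,interpolation=cv2.INTER_CUBIC)[:600])
c=load('top'); W=pts(c)
for uv in [(243,172),(330,207),(292,303),(195,264),(255,217),(276,186),(237,270),(304,258),(281,236),(290,240)]:
    print(uv,W[uv[1],uv[0]].round(4))
E
```

```text
(243, 172) [ 7.258e-01  1.682e-01 -4.000e-04]
(330, 207) [ 0.6426 -0.0481 -0.0016]
(292, 303) [0.4082 0.0372 0.001 ]
(195, 264) [0.4939 0.2694 0.0105]
(255, 217) [0.5678 0.1061 0.2174]
(276, 186) [0.6562 0.0742 0.1304]
(237, 270) [0.4702 0.1504 0.1294]
(304, 258) [0.4934 0.0075 0.1751]
(281, 236) [0.5385 0.0564 0.1716]
(290, 240) [0.5389 0.0403 0.1203]
```

View pics/side0z.png

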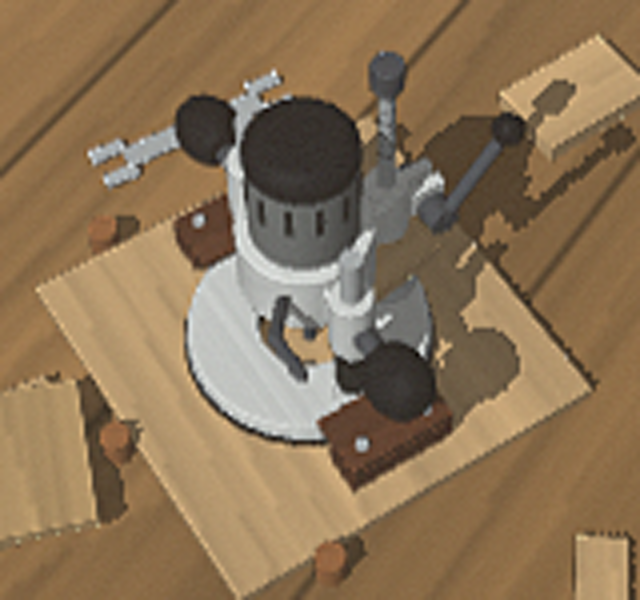

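View pics/top0z.png

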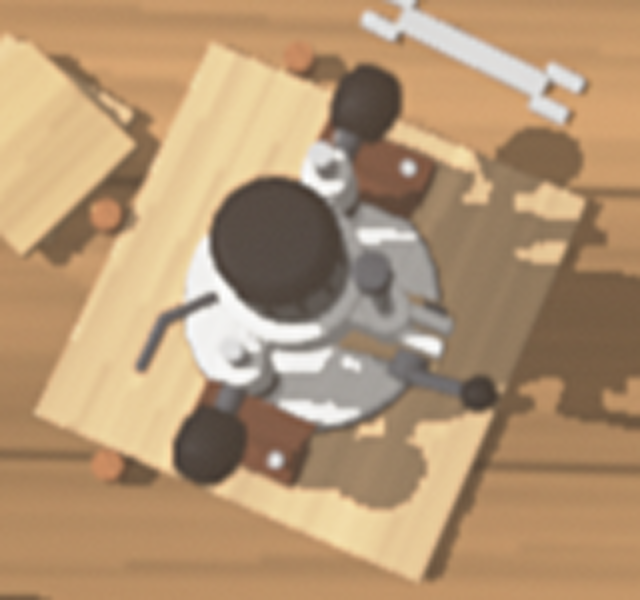

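```bash
python3 - <<'E'
from h import *
for n in('top','side'):
    c=load(n); W=pts(c); 
    near=(np.hypot(W[...,0]-.563,W[...,1]-.11)<.2)
    def st(m,l):
        P=W[m]; print(n,l,len(P)); 
        if len(P): print('  mean',P.mean(0).round(4),'med',np.median(P,0).round(4),'min',P.min(0).round(4),'max',P.max(0).round(4))
    m=near&(W[...,2]>.2145); st(m&(np.hypot(W[...,0]-.567,W[...,1]-.105)<.05),'motor top')
    P=W[m&(np.hypot(W[...,0]-.567,W[...,1]-.105)<.05)][:,:2].astype(np.float32)
    if len(P): print('  circ',cv2.minEnclosingCircle(P))
    m=near&(np.hypot(W[...,0]-.542,W[...,1]-.06)<.025)&(W[...,2]>.14); st(m,'rodhead')
    P=W[m]; zt=np.percentile(P[:,2],97) if len(P) else 0; print('  ztop',zt); Q=P[P[:,2]>zt-.005]; print('  top mean',Q.mean(0),len(Q), Q.min(0),Q.max(0))
    m=near&(np.hypot(W[...,0]-.493,W[...,1]-.0075)<.03)&(W[...,2]>.12); st(m,'ball')
    P=W[m]
    # board contour
    m=near&(W[...,2]>.007)&(W[...,2]<.017)
    k,_=cv2.findContours((m*255).astype(np.uint8),cv2.RETR_EXTERNAL,cv2.CHAIN_APPROX_NONE)
    k=max(k,key=cv2.contourArea); v=k[:,0]; P=W[v[:,1],v[:,0]][:,:2].astype(np.float32); print(cv2.minAreaRect(P))
E
```

```text
top motor top 685
  mean [0.5621 0.1084 0.2188] med [0.5617 0.1095 0.2179] min [0.5335 0.0578 0.2145] max [0.5924 0.1399 0.2456]
  circ ((0.5624566078186035, 0.09812947362661362), 0.04192385822534561)
top rodhead 162
  mean [0.5439 0.0647 0.2147] med [0.5438 0.0607 0.2384] min [0.5329 0.0488 0.1405] max [0.5583 0.0844 0.2466]
  ztop 0.2455567696270517
  top mean [0.54293742 0.05884628 0.2431976 ] 72 [0.53360794 0.04978882 0.24063025] [0.5519198  0.06734228 0.24655698]
top ball 109
  mean [0.4954 0.0124 0.1629] med [0.4959 0.0097 0.169 ] min [ 0.4842 -0.0026  0.1332] max [0.5063 0.0343 0.1774]
((0.5991621017456055, 0.18823052942752838), (0.09730443358421326, 0.26041510701179504), 70.16878509521484)
side motor top 345
  mean [0.5587 0.1076 0.2185] med [0.5582 0.1113 0.2165] min [0.5317 0.058  0.2145] max [0.5874 0.1394 0.2434]
  circ ((0.5617640018463135, 0.09839648008346558), 0.041942331939935684)
side rodhead 186
  mean [0.5396 0.0623 0.2068] med [0.539  0.0624 0.2212] min [0.53   0.0507 0.141 ] max [0.5529 0.082  0.2443]
  ztop 0.24289257444086976
  top mean [0.54117464 0.06032841 0.2405213 ] 49 [0.53164913 0.05067268 0.23798113] [0.55094961 0.06910886 0.24428698]
side ball 114
  mean [0.494  0.0177 0.1556] med [0.4948 0.017  0.1596] min [ 0.4835 -0.0007  0.127 ] max [0.5054 0.0358 0.1732]
((0.57040935754776, 0.11819909512996674), (0.2674995958805084, 0.2680535316467285), 68.96217346191406)
```

```bash
python3 - <<'E'
from h import *
from scipy.spatial.transform import Rotation as Ro
s=status.sense(); M=Ro.from_euler('xyz',s['ee_rot'],degrees=True).as_matrix(); print(M.round(3)); z=M[:,2]
a=np.degrees(np.arctan2(z[1],z[0])); print(a, 'target',158.5,'or',-21.5)
E
```

```text
[[-0.001  0.932  0.363]
 [ 0.002  0.363 -0.932]
 [-1.     0.    -0.002]]
-68.69707009674681 target 158.5 or -21.5
```

Call:
{"api": "drive_tool", "payload": {"deltas": [{"translation": [0.0234, 0.0365, 0.007], "turn": [0, 0, 3.15], "fingers": 0}, {"translation": [0.0234, 0.0365, 0.007], "turn": [0, 0, 3.15], "fingers": 0}, {"translation": [0.0234, 0.0365, 0.007], "turn": [0, 0, 3.15], "fingers": 0}, {"translation": [0.0234, 0.0365, 0.007], "turn": [0, 0, 3.15], "fingers": 0}, {"translation": [0.0234, 0.0365, 0.007], "turn": [0, 0, 3.15], "fingers": 0}, {"translation": [0.0234, 0.0365, 0.007], "turn": [0, 0, 3.15], "fingers": 0}, {"translation": [0.0234, 0.0365, 0.007], "turn": [0, 0, 3.15], "fingers": 0}, {"translation": [0.0234, 0.0365, 0.007], "turn": [0, 0, 3.15], "fingers": 0}, {"translation": [0.0234, 0.0365, 0.007], "turn": [0, 0, 3.15], "fingers": 0}, {"translation": [0.0234, 0.0365, 0.007], "turn": [0, 0, 3.15], "fingers": 0}], "newtons": 40}}

```text
time: 1.1
eef_pos: [0.4252, -0.1224, 0.3012]
ee_rot: [-144.8, 90.0, 178.1]
contact_force: [0.9, 0.1, -0.6]
gripper_width: -0.0002
```

Call:
{"api": "drive_tool", "payload": {"deltas": [{"translation": [0.0234, 0.0365, 0], "turn": [0, 0, 3.15], "fingers": 0}, {"translation": [0.0234, 0.0365, 0], "turn": [0, 0, 3.15], "fingers": 0}, {"translation": [0.0234, 0.0365, 0], "turn": [0, 0, 3.15], "fingers": 0}, {"translation": [0.0234, 0.0365, 0], "turn": [0, 0, 3.15], "fingers": 0}, {"translation": [0.0234, 0.0365, 0], "turn": [0, 0, 3.15], "fingers": 0}, {"translation": [0, 0, 0], "fingers": 0}, {"translation": [0, 0, 0], "fingers": 0}, {"translation": [0, 0, 0], "fingers": 0}]}}

```text
invalid input
```

```bash
python3 - <<'E'
from h import *
from scipy.spatial.transform import Rotation as Ro
s=status.sense(); M=Ro.from_euler('xyz',s['ee_rot'],degrees=True).as_matrix(); print(M.round(3),s['time'],s['eef_pos'],s['contact_force'],s['gripper_width'])
c=cap('top','t1'); d=cap('side')
cv2.imwrite('pics/s1z.png',cv2.resize(d['color'][130:330,220:420,::-1],None,fx=3,fy=3))
E
```

```text
[[-0.     0.603  0.798]
 [ 0.     0.798 -0.603]
 [-1.    -0.    -0.   ]] 1.1 [ 0.42519686 -0.12240001  0.30120822] [ 0.9140245   0.14435155 -0.60669837] -0.00017139185949820908
```

View pics/s1z.png

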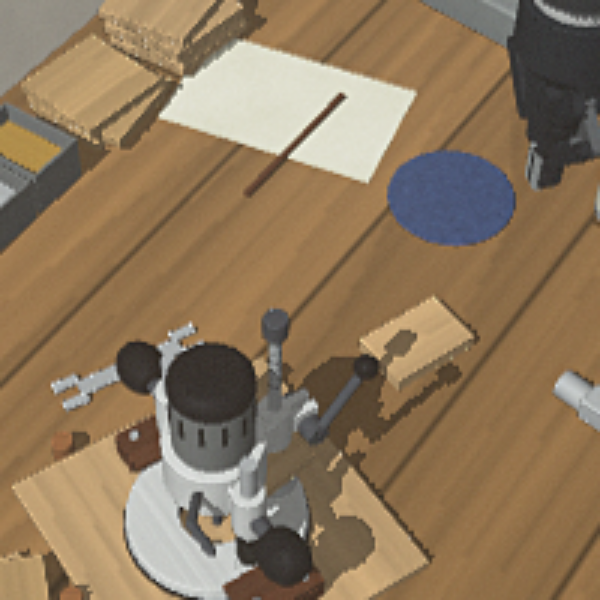

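Call:
{"api": "drive_tool", "payload": {"deltas": [{"translation": [0.0232, 0.036, 0], "turn": [0, 0, 3.15], "fingers": 0}, {"translation": [0.0232, 0.036, 0], "turn": [0, 0, 3.15], "fingers": 0}, {"translation": [0.0232, 0.036, 0], "turn": [0, 0, 3.15], "fingers": 0}, {"translation": [0.0232, 0.036, 0], "turn": [0, 0, 3.15], "fingers": 0}, {"translation": [0.0232, 0.036, 0], "turn": [0, 0, 3.15], "fingers": 0}, {"translation": [0, 0, -0.03], "turn": [0, 0, 0], "fingers": 0}, {"translation": [0, 0, -0.01], "turn": [0, 0, 0], "fingers": 0}, {"translation": [0, 0, 0], "turn": [0, 0, 0], "fingers": 0}, {"translation": [0, 0, 0], "turn": [0, 0, 0], "fingers": 0}]}}

```text
time: 2.1
eef_pos: [0.5401, 0.0548, 0.2616]
ee_rot: [-133.2, 90.0, -154.8]
contact_force: [0.6, -0.3, 0.3]
gripper_width: -0.0
```

```bash
python3 - <<'E'
from h import *
s=status.sense(); print(s['time'],s['eef_pos'],s['contact_force'],s['joints'])
c=cap('top'); d=cap('side')
a=cv2.resize(d['color'][170:320,240:390,::-1],None,fx=2.6,fy=4); b=cv2.resize(c['color'][150:300,200:350,::-1],None,fx=2.6,fy=4)
cv2.imwrite('pics/s2z.png',np.hstack([a,b]))
E
```

```text
2.1 [0.54014351 0.05479502 0.26161575] [ 0.56967597 -0.34771183  0.29077608] [-1.27712239e+00  6.06802702e+00  1.26708159e+01  9.66318453e+01
 -1.45000903e-02  1.10270425e+02]
```

View pics/s2z.png

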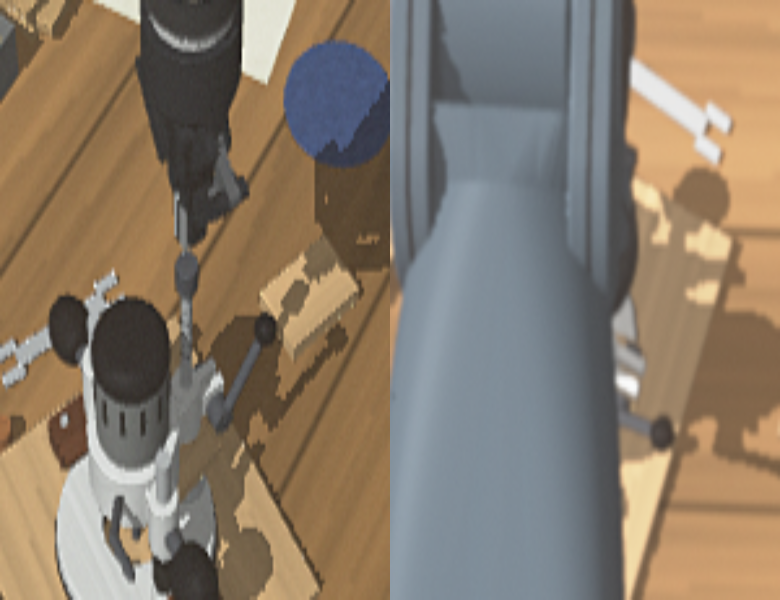

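Call:
{"api": "drive_tool", "payload": {"deltas": [{"translation": [0.001, 0.003, -0.01], "turn": [0, 0, 0], "fingers": 0}, {"translation": [0, 0, -0.006], "turn": [0, 0, 0], "fingers": 0}, {"translation": [0, 0, -0.004], "turn": [0, 0, 0], "fingers": 0}, {"translation": [0, 0, -0.004], "turn": [0, 0, 0], "fingers": 0}, {"translation": [0, 0, -0.004], "turn": [0, 0, 0], "fingers": 0}, {"translation": [0, 0, -0.002], "turn": [0, 0, 0], "fingers": 0}]}}

```text
time: 2.8
eef_pos: [0.5416, 0.0588, 0.231]
ee_rot: [-105.4, 90.0, -126.8]
contact_force: [-1.0, -0.0, 1.6]
gripper_width: -0.0004
```

Call:
{"api": "drive_tool", "payload": {"deltas": [{"translation": [0, 0, 0], "turn": [0, 0, 0], "fingers": 0}]}}

```text
time: 2.9
eef_pos: [0.5416, 0.0589, 0.2308]
ee_rot: [-168.9, 90.0, 169.7]
contact_force: [-0.3, 0.3, -0.1]
gripper_width: -0.0001
```

Call:
{"api": "drive_tool", "payload": {"deltas": [{"translation": [0, 0, -0.002], "turn": [0, 0, 0], "fingers": 0}, {"translation": [0, 0, -0.002], "turn": [0, 0, 0], "fingers": 0}, {"translation": [0, 0, -0.002], "turn": [0, 0, 0], "fingers": 0}, {"translation": [0, 0, -0.002], "turn": [0, 0, 0], "fingers": 0}, {"translation": [0, 0, -0.001], "turn": [0, 0, 0], "fingers": 0}]}}

```text
time: 3.4
eef_pos: [0.5417, 0.0589, 0.222]
ee_rot: [159.3, 90.0, 137.9]
contact_force: [-0.9, 0.7, 1.9]
gripper_width: -0.0002
```

```bash
python3 - <<'E'
from h import *
s=status.sense(); print(s['time'],s['eef_pos'],s['contact_force'])
d=cap('side')
a=cv2.resize(d['color'][200:320,250:390,::-1],None,fx=5,fy=5)
cv2.imwrite('pics/s3z.png',a)
s=status.sense(); print(s['time'],s['eef_pos'],s['contact_force'],s['ft_torque'])
E
```

```text
3.4 [0.54166119 0.05893979 0.22204476] [-0.90146815  0.67176423  1.87336775]
3.45 [0.54167844 0.05893192 0.22195834] [-0.415306   -0.39247429  0.7755616 ] [0.04329026 0.08546037 0.01413815]
```

View pics/s3z.png

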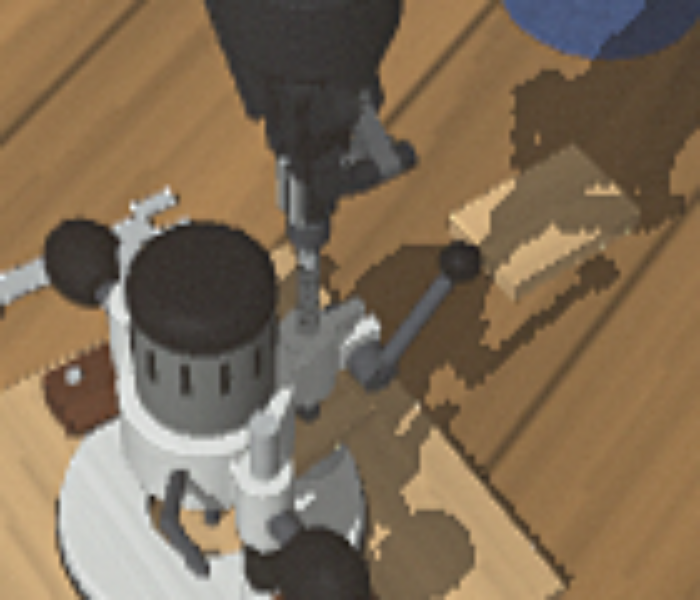

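```bash
python3 - <<'E'
from h import *
c=load('side')
for z in (.054,.07,.08,.085,.088,.09,.1): print(z,np.round(proj(c,(.5415,.0593,z)),1), (np.array(proj(c,(.5415,.0593,z)))-[250,200])*5)
a=cv2.resize(c['color'][270:310,290:340,::-1],None,fx=14,fy=14,interpolation=cv2.INTER_NEAREST)
cv2.imwrite('pics/s4z.png',a)
E
```

```text
0.054 [310.9 283.4] [304.30267164 417.2200847 ]
0.07 [310.9 279.8] [304.44378149 398.86779806]
0.08 [310.9 277.4] [304.53337801 387.21516699]
0.085 [310.9 276.3] [304.57858864 381.33521986]
0.088 [310.9 275.6] [304.60584843 377.78989956]
0.09 [310.9 275.1] [304.62407757 375.41907817]
0.1 [310.9 272.7] [304.71590066 363.47686598]
```

View pics/s4z.png

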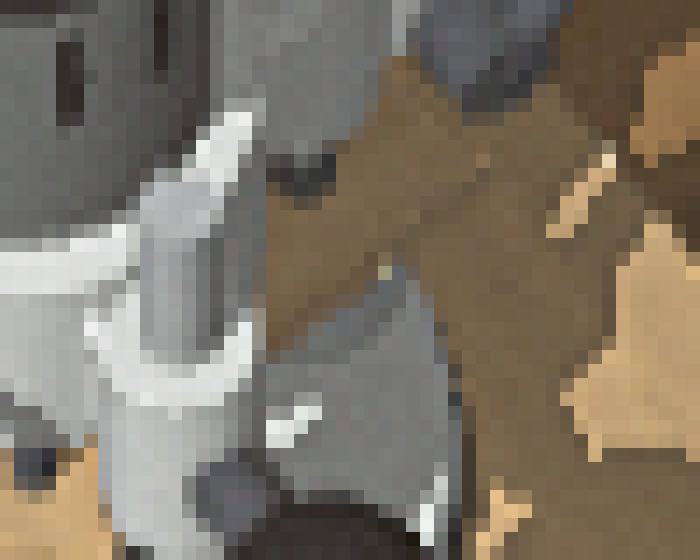

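Call:
{"api": "drive_tool", "payload": {"deltas": [{"translation": [0, 0, -0.0005], "turn": [0, 0, 0], "fingers": 0}, {"translation": [0, 0, -0.0005], "turn": [0, 0, 0], "fingers": 0}, {"translation": [0, 0, -0.0005], "turn": [0, 0, 0], "fingers": 0}]}}

```text
time: 3.75
eef_pos: [0.5417, 0.0589, 0.2209]
ee_rot: [81.6, 90.0, 60.2]
contact_force: [-0.9, 0.4, 0.9]
gripper_width: -0.0002
```

Call:
{"api": "drive_tool", "payload": {"deltas": [{"translation": [0, 0, -0.0005], "turn": [0, 0, 0], "fingers": 0}, {"translation": [0, 0, -0.0005], "turn": [0, 0, 0], "fingers": 0}, {"translation": [0, 0, -0.0005], "turn": [0, 0, 0], "fingers": 0}]}}

```text
time: 4.05
eef_pos: [0.5417, 0.0589, 0.2193]
ee_rot: [118.5, 90.0, 97.1]
contact_force: [-0.7, 0.4, 2.9]
gripper_width: 0.0
```

Call:
{"api": "drive_tool", "payload": {"deltas": [{"translation": [0, 0, -0.0005], "turn": [0, 0, 0], "fingers": 0}, {"translation": [0, 0, -0.0005], "turn": [0, 0, 0], "fingers": 0}]}}

```text
time: 4.25
eef_pos: [0.5417, 0.0589, 0.2183]
ee_rot: [114.1, 90.0, 92.7]
contact_force: [-1.4, -0.1, 1.4]
gripper_width: 0.0001
```

Call:
{"api": "drive_tool", "payload": {"deltas": [{"translation": [0, 0, -0.0005], "turn": [0, 0, 0], "fingers": 0}, {"translation": [0, 0, -0.0005], "turn": [0, 0, 0], "fingers": 0}]}}

```text
time: 4.45
eef_pos: [0.5417, 0.0589, 0.2172]
ee_rot: [156.5, 90.0, 135.0]
contact_force: [-0.4, 0.3, 1.1]
gripper_width: -0.0002
```

Call:
{"api": "drive_tool", "payload": {"deltas": [{"translation": [0, 0, -0.0005], "turn": [0, 0, 0], "fingers": 0}, {"translation": [0, 0, -0.0005], "turn": [0, 0, 0], "fingers": 0}]}}

```text
time: 4.65
eef_pos: [0.5417, 0.0589, 0.2162]
ee_rot: [145.7, 90.0, 124.3]
contact_force: [-0.4, 0.1, 1.3]
gripper_width: -0.0
```

Call:
{"api": "drive_tool", "payload": {"deltas": [{"translation": [0, 0, -0.0005], "turn": [0, 0, 0], "fingers": 0}, {"translation": [0, 0, -0.0005], "turn": [0, 0, 0], "fingers": 0}]}}

```text
time: 4.85
eef_pos: [0.5417, 0.0589, 0.2153]
ee_rot: [93.6, 90.0, 72.1]
contact_force: [-0.8, 0.5, 1.9]
gripper_width: -0.0
```

```bash
python3 - <<'E'
from h import *
c=cap('side')
a=cv2.resize(c['color'][270:310,290:340,::-1],None,fx=14,fy=14,interpolation=cv2.INTER_NEAREST)
cv2.imwrite('pics/s5z.png',a)
print(status.sense()['contact_force'])
E
```

```text
[-0.49619945  0.97974344  2.40007253]
```

View pics/s5z.png

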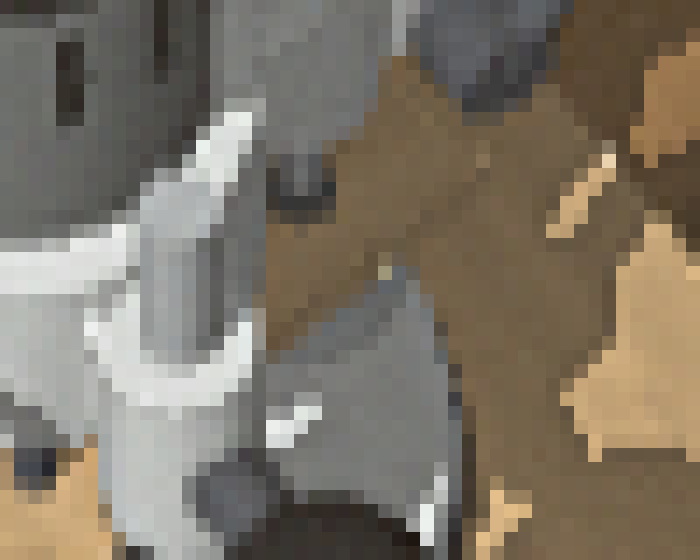

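Call:
{"api": "drive_tool", "payload": {"deltas": [{"translation": [0, 0, -0.0005], "turn": [0, 0, 0], "fingers": 0}, {"translation": [0, 0, -0.0005], "turn": [0, 0, 0], "fingers": 0}]}}

```text
time: 5.1
eef_pos: [0.5418, 0.0589, 0.2148]
ee_rot: [27.4, 90.0, 6.0]
contact_force: [-1.8, 1.1, 5.9]
gripper_width: 0.0003
```

Call:
{"api": "drive_tool", "payload": {"deltas": [{"translation": [0, 0, 0], "turn": [0, 0, 0], "fingers": 0}]}}

```text
time: 5.2
eef_pos: [0.5418, 0.0589, 0.2149]
ee_rot: [26.5, 90.0, 5.0]
contact_force: [-1.0, 0.9, 4.1]
gripper_width: 0.0001
```

Call:
{"api": "drive_tool", "payload": {"deltas": [{"translation": [0, 0, 0], "turn": [0, 0, 0], "fingers": 0}]}}

```text
time: 5.3
eef_pos: [0.5418, 0.0589, 0.2149]
ee_rot: [29.5, 90.0, 8.0]
contact_force: [-1.3, 1.0, 4.6]
gripper_width: -0.0002
```

Call:
{"api": "drive_tool", "payload": {"deltas": [{"translation": [0, 0, 0], "turn": [0, 0, 0], "fingers": 0}, {"translation": [0, 0, 0], "turn": [0, 0, 0], "fingers": 0}]}}

```text
time: 5.5
eef_pos: [0.5417, 0.0589, 0.2148]
ee_rot: [24.6, 90.0, 3.1]
contact_force: [-2.2, 0.6, 4.5]
gripper_width: 0.0002
```

Call:
{"api": "drive_tool", "payload": {"deltas": [{"translation": [0, 0, -0.0003], "turn": [0, 0, 0], "fingers": 0}, {"translation": [0, 0, 0], "turn": [0, 0, 0], "fingers": 0}, {"translation": [0, 0, 0], "turn": [0, 0, 0], "fingers": 0}]}}

```text
time: 5.8
eef_pos: [0.5418, 0.0589, 0.2148]
ee_rot: [24.8, 90.0, 3.3]
contact_force: [-2.5, 1.5, 6.4]
gripper_width: 0.0002
```

Call:
{"api": "drive_tool", "payload": {"deltas": [{"translation": [0, 0, 0], "turn": [0, 0, 0], "fingers": 0}, {"translation": [0, 0, 0], "turn": [0, 0, 0], "fingers": 0}, {"translation": [0, 0, 0], "turn": [0, 0, 0], "fingers": 0}, {"translation": [0, 0, 0], "turn": [0, 0, 0], "fingers": 0}]}}

```text
time: 6.2
eef_pos: [0.5418, 0.0589, 0.2148]
ee_rot: [22.4, 90.0, 1.0]
contact_force: [-1.7, 1.0, 6.0]
gripper_width: 0.0
```

Call:
{"api": "drive_tool", "payload": {"deltas": [{"translation": [0, 0, 0.001], "turn": [0, 0, 0], "fingers": 0}, {"translation": [0, 0, 0.002], "turn": [0, 0, 0], "fingers": 0}, {"translation": [0, 0, 0.01], "turn": [0, 0, 0], "fingers": 0}, {"translation": [0, 0, 0.02], "turn": [0, 0, 0], "fingers": 0}, {"translation": [-0.01, -0.01, 0.01], "turn": [0, 0, 0], "fingers": 0}, {"translation": [-0.02, -0.02, 0], "turn": [0, 0, 0], "fingers": 0}, {"translation": [-0.017, -0.023, 0], "turn": [0, 0, 0], "fingers": 0}, {"translation": [0, 0, 0], "turn": [0, 0, 0], "fingers": 0}, {"translation": [0, 0, 0], "turn": [0, 0, 0], "fingers": 0}]}}

```text
time: 7.1
eef_pos: [0.4945, 0.0052, 0.2575]
ee_rot: [21.7, 89.9, 0.2]
contact_force: [0.0, 0.0, 0.5]
gripper_width: 0.0
```

```bash
python3 - <<'E'
from h import *
c=cap('side'); print(status.sense()['eef_pos'],status.sense()['contact_force'])
a=cv2.resize(c['color'][200:320,250:390,::-1],None,fx=5,fy=5)
cv2.imwrite('pics/s6z.png',a)
W=pts(c); m=(np.hypot(W[...,0]-.542,W[...,1]-.06)<.02)&(W[...,2]>.15); P=W[m]; print(np.percentile(P[:,2],97))
E
```

```text
[0.49473853 0.005634   0.25726181] [0.46888583 0.61009535 0.26588351]
0.7069004000441255
```

View pics/s6z.png

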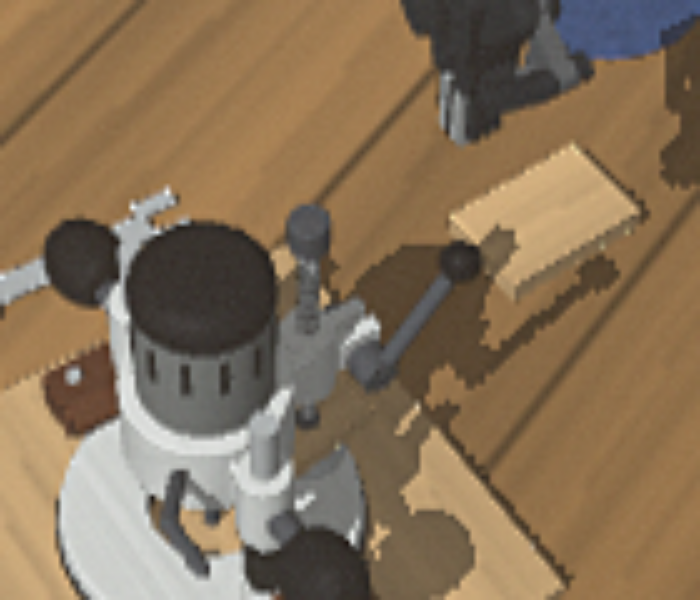

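Call:
{"api": "drive_tool", "payload": {"deltas": [{"translation": [0.0005, 0.0025, -0.03], "turn": [0, 0, 0], "fingers": 0}, {"translation": [0, 0, -0.03], "turn": [0, 0, 0], "fingers": 0}, {"translation": [0, 0, -0.01], "turn": [0, 0, 0], "fingers": 0}, {"translation": [0, 0, -0.005], "turn": [0, 0, 0], "fingers": 0}, {"translation": [0, 0, -0.003], "turn": [0, 0, 0], "fingers": 0}, {"translation": [0, 0, -0.002], "turn": [0, 0, 0], "fingers": 0}, {"translation": [0, 0, 0], "turn": [0, 0, 0], "fingers": 0}]}}

```text
time: 7.85
eef_pos: [0.4959, 0.0083, 0.1781]
ee_rot: [13.5, 89.9, -7.9]
contact_force: [1.0, 0.0, -0.4]
gripper_width: -0.0
```

```bash
python3 - <<'E'
from h import *
c=cap('side'); print(status.sense()['eef_pos'],status.sense()['contact_force'])
cv2.imwrite('pics/s7z.png',cv2.resize(c['color'][200:320,250:390,::-1],None,fx=5,fy=5))
E
```

```text
[0.49591461 0.00830881 0.17812999] [1.21172284 0.0754546  0.13593644]
```

View pics/s7z.png

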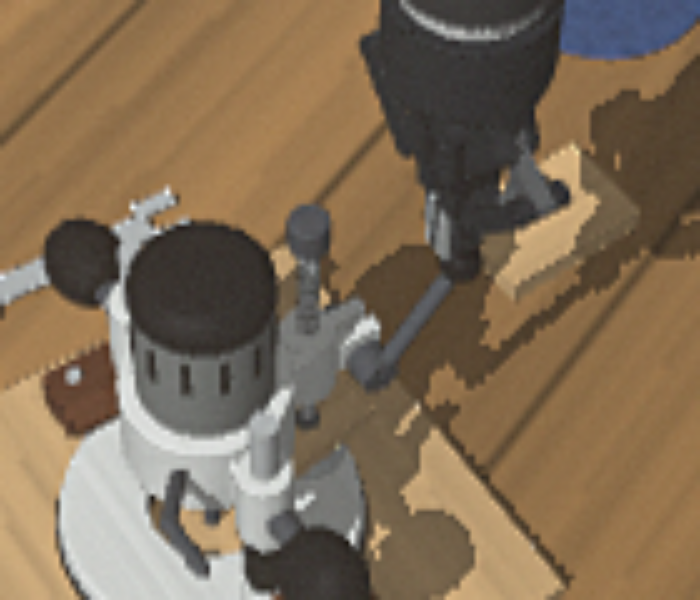

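The fingertip sits just on the ball (zoom 458,262); the head is still low (zoom 308,225). Follow the arc.

Call:
{"api": "drive_tool", "payload": {"deltas": [{"translation": [-0.001, -0.004, -0.0045], "turn": [0, 0, 0], "fingers": 0}, {"translation": [-0.002, -0.0045, -0.0045], "turn": [0, 0, 0], "fingers": 0}, {"translation": [-0.0015, -0.0037, -0.0047], "turn": [0, 0, 0], "fingers": 0}, {"translation": [-0.0014, -0.0036, -0.0047], "turn": [0, 0, 0], "fingers": 0}]}}

```text
time: 8.3
eef_pos: [0.4902, -0.0085, 0.1614]
ee_rot: [-3.8, 89.7, -25.3]
contact_force: [-2.6, -1.3, 9.3]
gripper_width: 0.0002
```

```bash
python3 - <<'E'
from h import *
c=cap('side'); print(status.sense()['eef_pos'],status.sense()['contact_force'])
cv2.imwrite('pics/s8z.png',cv2.resize(c['color'][200:320,250:390,::-1],None,fx=5,fy=5))
E
```

```text
[ 0.48976971 -0.00923309  0.16042771] [-1.31648851 -2.72103724  8.18876711]
```

View pics/s8z.png

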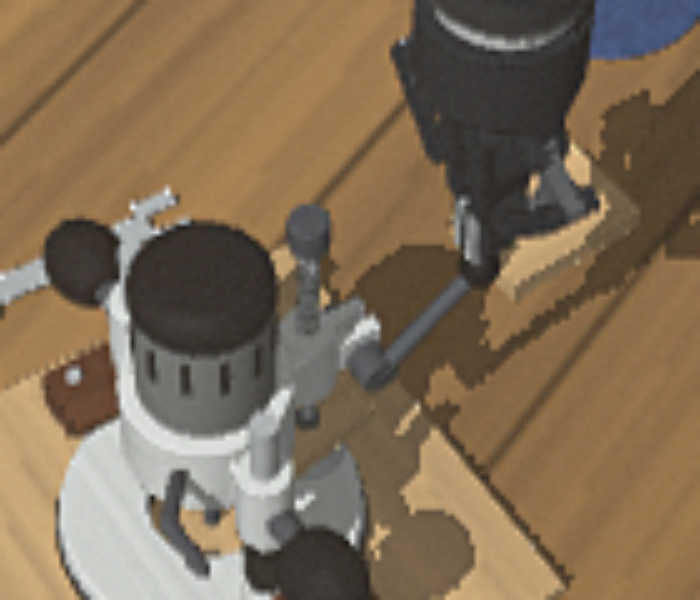

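Call:
{"api": "drive_tool", "payload": {"deltas": [{"translation": [-0.0011, -0.0028, -0.0053], "turn": [0, 0, 0], "fingers": 0}, {"translation": [-0.0011, -0.0028, -0.0053], "turn": [0, 0, 0], "fingers": 0}, {"translation": [-0.0008, -0.002, -0.0057], "turn": [0, 0, 0], "fingers": 0}, {"translation": [-0.0007, -0.0019, -0.0058], "turn": [0, 0, 0], "fingers": 0}, {"translation": [-0.0004, -0.001, -0.006], "turn": [0, 0, 0], "fingers": 0}, {"translation": [-0.0004, -0.001, -0.006], "turn": [0, 0, 0], "fingers": 0}, {"translation": [0, 0, -0.003], "turn": [0, 0, 0], "fingers": 0}, {"translation": [0, 0, 0], "turn": [0, 0, 0], "fingers": 0}]}}

```text
time: 9.15
eef_pos: [0.4855, -0.0212, 0.1231]
ee_rot: [-37.8, 89.7, -59.3]
contact_force: [-0.2, -2.4, 3.9]
gripper_width: 0.0002
```

```bash
python3 - <<'E'
from h import *
c=cap('side'); print(status.sense()['eef_pos'],status.sense()['contact_force'])
cv2.imwrite('pics/s9z.png',cv2.resize(c['color'][200:320,250:390,::-1],None,fx=5,fy=5))
E
```

```text
[ 0.48561361 -0.02086841  0.12302631] [ 0.26262085 -3.28301224  4.0483085 ]
```

View pics/s9z.png

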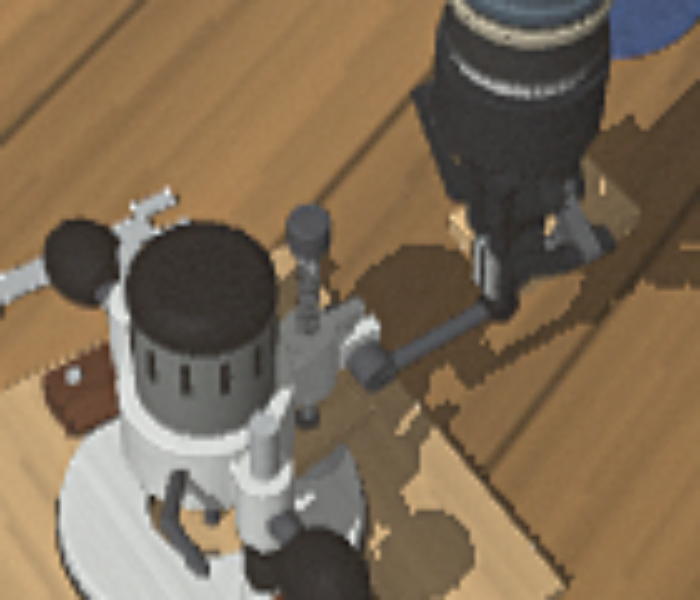

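Call:
{"api": "drive_tool", "payload": {"deltas": [{"translation": [0, 0, -0.002], "turn": [0, 0, 0], "fingers": 0}, {"translation": [0, 0, -0.002], "turn": [0, 0, 0], "fingers": 0}, {"translation": [0, 0, -0.002], "turn": [0, 0, 0], "fingers": 0}, {"translation": [0, 0, 0], "turn": [0, 0, 0], "fingers": 0}]}}

```text
time: 9.6
eef_pos: [0.4855, -0.021, 0.117]
ee_rot: [-40.9, 89.7, -62.5]
contact_force: [-0.1, -2.0, 5.4]
gripper_width: 0.0003
```

Call:
{"api": "drive_tool", "payload": {"deltas": [{"translation": [0, 0, -0.002], "turn": [0, 0, 0], "fingers": 0}, {"translation": [0, 0, -0.002], "turn": [0, 0, 0], "fingers": 0}, {"translation": [0, 0, 0], "turn": [0, 0, 0], "fingers": 0}]}}

```text
time: 9.9
eef_pos: [0.4855, -0.0209, 0.113]
ee_rot: [-41.8, 89.7, -63.3]
contact_force: [-1.7, -3.5, 5.6]
gripper_width: 0.0003
```

```bash
python3 - <<'E'
from h import *
c=cap('side'); print(status.sense()['eef_pos'],status.sense()['contact_force'])
cv2.imwrite('pics/s10z.png',cv2.resize(c['color'][200:320,250:390,::-1],None,fx=5,fy=5))
for a in (5,0,-3,-6,-8):
    f=70*np.cos(np.radians(a))/1e3; z=.11+.07*np.sin(np.radians(a)); print(a,(np.array(proj(c,(.510-.366*f,.0486-.93*f,z)))-[250,200])*5)
print((np.array(proj(c,(.510,.0486,.110)))-[250,200])*5)
E
```

```text
[ 0.48554975 -0.02086476  0.11300476] [-0.28171502 -3.48453729  5.13504924]
5 [493.34029795 293.43768082]
0 [493.02642819 300.71258961]
-3 [492.4096857  305.29368306]
-6 [491.47600551 310.02129706]
-8 [490.67962745 313.24804038]
[372.93445828 367.53182787]
```

View pics/s10z.png

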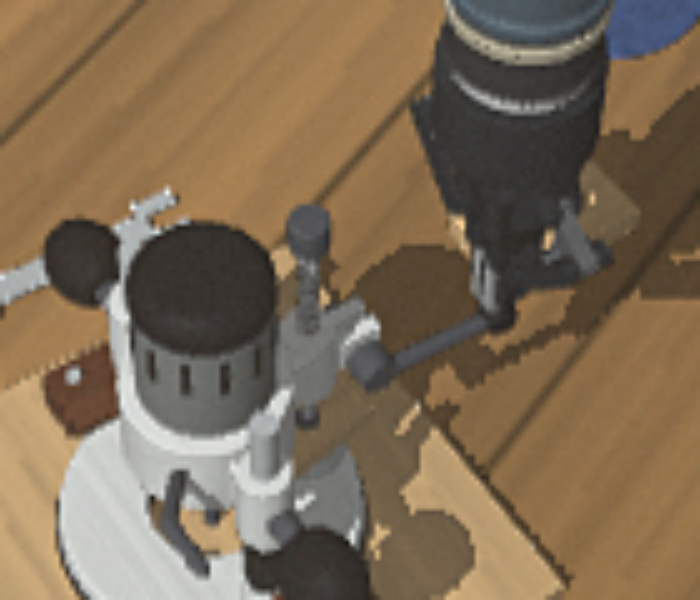

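Call:
{"api": "drive_tool", "payload": {"deltas": [{"translation": [0, 0, -0.0015], "turn": [0, 0, 0], "fingers": 0}, {"translation": [0, 0, -0.0015], "turn": [0, 0, 0], "fingers": 0}, {"translation": [0, 0, 0], "turn": [0, 0, 0], "fingers": 0}]}}

```text
time: 10.25
eef_pos: [0.4855, -0.0209, 0.11]
ee_rot: [-42.0, 89.7, -63.5]
contact_force: [-0.7, -4.1, 5.9]
gripper_width: 0.0001
```

Call:
{"api": "drive_tool", "payload": {"deltas": [{"translation": [0, 0, 0.005], "turn": [0, 0, 0], "fingers": 0}, {"translation": [0, 0, 0.04], "turn": [0, 0, 0], "fingers": 0}, {"translation": [0, 0, 0.04], "turn": [0, 0, 0], "fingers": 0}, {"translation": [0, 0, 0], "turn": [0, 0, 0], "fingers": 0}]}}

```text
time: 10.65
eef_pos: [0.4879, -0.019, 0.1996]
ee_rot: [18.4, 89.4, -3.0]
contact_force: [-0.3, -0.0, 0.0]
gripper_width: 0.0003
```

```bash
python3 - <<'E'
from h import *
c=cap('side'); print(status.sense()['eef_pos'],status.sense()['contact_force'])
cv2.imwrite('pics/s11z.png',cv2.resize(c['color'][200:320,250:390,::-1],None,fx=5,fy=5))
for a in (20,15,10,5,0,-3,-6,-8):
    f=70*np.cos(np.radians(a))/1e3; z=.11+.07*np.sin(np.radians(a)); print(a,(np.array(proj(c,(.510-.366*f,.0486-.93*f,z)))-[250,200])*5)
g=c['color'].astype(int).max(-1); W=pts(c)
m=(np.hypot(W[...,0]-.484,W[...,1]+.0165)<.03)&(W[...,2]>.08)&(W[...,2]<.16); P=W[m]; print(len(P),P.mean(0),np.percentile(P,[2,50,98],axis=0).round(4))
E
```

```text
[ 0.4868491  -0.01888208  0.19691666] [ 0.69567591  0.1282972  -0.33785676]
20 [488.8451845  274.83448783]
15 [491.2529053  280.44429658]
10 [492.75127269 286.6630286 ]
5 [493.34029795 293.43768082]
0 [493.02642819 300.71258961]
-3 [492.4096857  305.29368306]
-6 [491.47600551 310.02129706]
-8 [490.67962745 313.24804038]
78 [ 0.48424756 -0.00673306  0.10346077] [[ 0.4742 -0.0195  0.0955]
 [ 0.4848 -0.0088  0.1038]
 [ 0.4941  0.0106  0.1093]]
```

View pics/s11z.png

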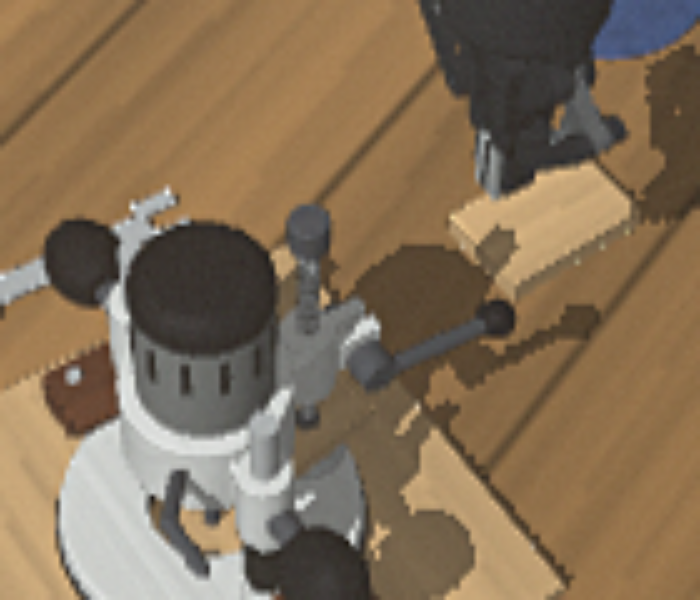

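```bash
python3 - <<'E'
from h import *
print(manip.close_job(), status.sense()['time'])
E
```

```text
the job is handed in; nothing more can be done
the job is handed in; nothing more can be done
```

I lowered the depth rod onto the plywood piece with the clamp loose, then pressed the clamp lever down past level and handed the job in at about 10.7 s. All my checks suggest it is done, but I have no verdict.

- **Rod on the plywood:** I pressed the rod head from above with the shut fingers. It stopped with the head top at 0.2148 m. The wrist read about 6 N, and I held that for more than 0.5 s. An extra 0.3 mm commanded downward did not move it, so it was resting on the piece. After that the head still looked to be at the same height in the pictures.
- **Clamp lever:** I pushed the ball down along its arc until the fingertip was at 0.110 m. In the last side view, with the tool lifted clear, the ball sits about 7 to 8 degrees below level. That is roughly 1.07 to 1.1 rad, so it counts as tight.

**Disagreement:** the vertical force at the ball read only about 6 N at the end, against the 9 to 12 N I expected. The ball's position in the picture still puts the lever at or close to its end.

**Not checked:**
- The force between rod and plywood once I let go of the rod could not be measured.
- I did not measure where the plywood piece lies on its post at the end. I only ever touched the rod head and the lever ball.
- I took no final picture from above of the other things on the bench, though the arm did not go near them.

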